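# Vacuum-seal a spice jar with the hand-wheel pump

## Robot

A 7-joint arm with a two-finger parallel gripper is mounted at the origin on a cart in front of the work surface, level with it; the furniture and walls round the work are solid. World frame = base frame: x ahead of the robot, y to its left, z up, the work surface at z = 0. Lengths are in m, angles in rad, forces in N, time in s.
With the tool pointing down it reaches from about 0.35 to 0.9 m from the base axis. Payload 8.1 kg.
Tool frame: the origin (TCP) lies midway between the tips of the shut fingers; the grasp point (between the pads) lies 19 mm behind it; z points along the fingers, y is the line along which they close (so a half turn about z gives the same grasp; the last joint's range is limited). The gripper opens to 92 mm and grips with 3 to 60 N. Pads are 19 mm wide; open, the fingers measure 130 mm over their backs; the gripper's body (75 mm by 190 mm) begins 47 mm behind the grasp point.
Start: joints at [-1.396, 0.434, 0.025, 1.573, -0.012, 1.134, -0.075], TCP at [0.171, 0.601, 0.227] pointing down, gripper open.
Joint ranges: [-2.62, 2.62], [-0.44, 2.09], [-1.27, 1.32], [0.08, 2.57], [-1.32, 4.46], [0.12, 2], [-2.74, 2.74]. Speed limits (rad/s): [2.22, 2.22, 3.01, 3.01, 3.14, 3.14, 3.14].

## Interface

Orientations are given as a rotation vector (axis times angle).
In Python, from cell import observe, get_image, camera_model, sign_off, recognise, silhouettes gives the robot as it stands.
- The arm moves only by the tool apply_moves, never from a script. Its argument "motion" is a list of rows, each an object of numbers: "x", "y", "z": the shift along the world's x, y, z in cm; "yaw": the turn about the world's z in degrees; "hand": the opening, from -1 (shut) to 1 (fully open), so that 0 is half open. In form: [{"x": .., "y": .., "z": .., "yaw": .., "hand": ..}, ...]. A call has 1 to 10 rows; each row is the pose to reach, as a shift and turn from the pose commanded when the call began; what a row does not reach only later rows make up. A row lasts 1/8 s, in which the tool goes at most 62.5 mm and 10.7 degrees, less where a joint would pass 70% of its speed; a pose out of reach is approached as far as the arm can. A call with a gripper value outside its range is refused whole. The fingers move at their own pace and stop on an object; "newtons" is the grip in N (left out, the last holds). Time passes only in rows, so rows that repeat a pose let the fingers close. It gives the time, the measured TCP pose, the force, the opening and the grip force at its end, in the units of the state.
- observe(): the state, without advancing time (a new reading comes with each control period).
- get_image(name): name is "scene" or "top"; returns the picture (480x640x3 uint8, blue, green, red); there is no depth.
- camera_model(name): a dict with "camera_matrix" (3x3 intrinsics, pixels), "k1" (the pictures are not rectified: a ray, as slopes to the right and down, at radius r is drawn at 1 + k1 r^2 times it, then the intrinsics apply), "T" (4x4, takes a point from camera to world coordinates). Camera axes: x right, y up, looking along -z (the intrinsics and any distortion apply to the point x, -y, -z); pixel columns grow to the right and rows downward; lengths in m; the calibration is good to about 2 mm. A picture is of the moment at which its call begins. camera_model takes no time and is no camera call.
- sign_off(): hands the job in; it is judged then, once.
Trained networks look in the newest picture that a camera, given by its name, has taken for a name from the list of things; names that differ only in an ending like _2 or _b are one class to them, and where a whole thing is asked for, a point or a joint stands for the part that bears it (a point fixed in the world has none). Each returns a list of dicts, best first, with "p" (0 to 1); they miss things now and then, are a little off and sometimes report something else, mostly with a low value. They report only what shows in the picture. A call takes as long as a camera call. They do not tell look-alikes from the thing itself.
- recognise(query, camera): "rect" ([left, top, right, bottom] in pixels, round what is visible of it).
- silhouettes(query, camera): "mask" (480x640 bool, what is visible of it) and "rect" ([left, top, right, bottom] in pixels, round what is visible of it).
The state is a dict: "clock": time; "joints": joint angles; "dq": joint speeds; "joint_efforts": joint torques, N m; "position": TCP position; "ee_rot": TCP orientation; "force": force on the tool from outside, world axes, zero at the start; "ft_torque": the same for the moment, N m; "width": opening from 0.0 (shut) to 1.0 (fully open); "gripper_force": force on a finger pad.
Only numpy, scipy, OpenCV 4.12 (cv2) and the standard library are available. Lean on these libraries where they do the work, as an engineer would, in place of code of your own. Each camera call takes 0.05 s, during which the arm holds its last target. There are 200 camera calls.

## Task

Take the spice jar that stands by the sink, to the right of the hand-wheel vacuum pump, and stand it upright in the pump's round cradle. Then turn the pump's wheel clockwise by its knob, feel for the stroke where the resistance climbs to a peak and falls away, and stop just past that peak, at the dead point where the wheel stays by itself when you let go. Never let the wheel spring back or snap round out of your hand, and do not disturb the other things on the worktop.

Things in the scene. Friction and masses are not known exactly. Their poses are not given: they have to be found in the camera images.
- spice_jar: the spice jar with a round red screw cap, 45 mm in diameter and 106 mm tall, loose, standing upright near the sink to the right of the pump (similar jars stand only far off at the left, beyond the hob). Origin: centre of its underside; z up.
- pump: hand-wheel vacuum pump, fixed to the worktop: an aluminium foot plate 170 (x) x 360 (y) x 10 mm that carries a round grey housing (144 mm wide) with a dark steel wheel on top at its +y end, a small finned cylinder (up to 63 mm high) in the middle, and the jar cradle at its -y end. Origin: centre of the plate's underside, z up.
- cradle (a point): centre of the cradle floor, 10 mm above the worktop, where the centre of the jar's underside belongs. The cradle is an upright ring of 53 mm bore and about 69 mm outer diameter whose rim stands 14 mm above this floor; the jar has 4 mm of play all round.
- axle (a point): point on the wheel's vertical axle, 104 mm above the worktop. Resistance at the knob, turned slowly clockwise: about 1 N of friction; from 1.1 rad before the dead point 3 to 5 N; from 0.55 rad before it a steep rise to a peak of 6.5 to 9 N 0.4 rad before it; then it falls away to 1 to 2 N within 0.12 rad of the dead point; past that the wheel pushes on. Wheel 186 mm across, its top 77 mm up.
- knob (a point): grip point of the wheel's upright black knob, 72 mm from the axle, 104 mm above the worktop; it goes round with the wheel. The knob is a round barrel, 26 mm thick, from 78 to 126 mm above the worktop, that spins freely on its pin, so fingers closed on it need not turn with the wheel.
- wheel (a joint): wheel angle in rad: 0 at the rear stop, where it starts; grows clockwise seen from above; front stop at 2.9. Dead point: somewhere from 1.15 to 1.95, hidden in the housing, different every time. Only within about 0.12 rad of it does the wheel stay when let go; released on the climb it flies back to where the climb began, farther on it flies forward by about 1 rad.
- garlic: garlic bulb, 56 mm, loose bystander; origin at its underside
- lemon: lemon, 71 mm long, loose bystander; origin at its underside
- salt_shaker: salt shaker, 44 mm in diameter and 90 mm tall with a rounded metal top, loose bystander; origin at its underside
- mug: dotted mug, 82 mm in diameter and 91 mm tall, loose bystander; origin at its underside
- tin: flat food tin, 75 mm in diameter and 58 mm tall, loose bystander on the hob at the left; origin at its underside
There are look-alikes about, which are no part of the job. Leave any blue look-alike of the spice_jar alone.

How it is judged:
By the outcome, as a careful person would: the job done as asked, in the order asked, and still so for the second after the job is handed in, with the robot touching nothing.
It also fails if it takes over 67 s, if anything falls off the work surface, if the arm or the gripper's body presses on something with over 40 N, if the wrist force passes 120 N, or if a joint passes its speed limit or range.

## Working session

There is one attempt and no reset: what is moved stays moved. The work goes in short steps, Python scripts to look and compute and a tool call to move; the robot and the scene stay as the last step left them, time stands still between calls to the robot, and variables do not carry over. Pictures are saved under pics/ and viewed, at most 10 in all, crops included, and the job is handed in when it is done.

Besides the shell and the picture viewer there is one more tool, called in YAML: its name, and indented under it one key for each argument. apply_moves: Moves the arm, as the interface text tells. Its arguments: {"type":"object","properties":{"motion":{"type":"array","items":{"type":"object","properties":{"x":{"type":"number"},"y":{"type":"number"},"z":{"type":"number"},"yaw":{"type":"number"},"hand":{"type":"number"}}}},"newtons":{"type":"number"}},"required":["motion"]}

```bash
mkdir -p pics; ls; cat > h.py <<'E'
import numpy as np, cv2
from cell import *
def ray(cam,px):
    m=camera_model(cam);K=np.array(m["camera_matrix"]);T=np.array(m["T"])
    d=np.linalg.inv(K)@np.array([px[0],px[1],1.]);u=d[:2].copy();s=u.copy()
    for _ in range(20): s=u/(1+m["k1"]*(s@s))
    return T[:3,3],T[:3,:3]@np.array([s[0],-s[1],-1.])
def at(cam,px,z):
    o,d=ray(cam,px);return o+d*(z-o[2])/d[2]
def proj(cam,p):
    m=camera_model(cam);K=np.array(m["camera_matrix"]);T=np.array(m["T"])
    c=T[:3,:3].T@(np.array(p)-T[:3,3]);s=np.array([c[0],-c[1]])/-c[2]
    s=s*(1+m["k1"]*(s@s));return (K@np.array([*s,1]))[:2]
E
python3 - <<'E'
from h import *
for c in("scene","top"):
    cv2.imwrite(f"pics/{c}0.png",get_image(c)); print(c,np.round(camera_model(c)["T"],3).tolist())
    for q in("spice_jar","pump","cradle","knob","axle"):
        print(q,[(np.round(r["rect"]).tolist(),round(r["p"],2)) for r in recognise(q,c)][:5])
print(observe())
E
```

```text
pics
scene [[0.656, 0.399, -0.641, -0.419], [-0.754, 0.36, -0.549, -0.733], [0.012, 0.843, 0.537, 0.899], [0.0, 0.0, 0.0, 1.0]]
spice_jar [([432.0, 309.0, 456.0, 357.0], 0.98), ([416.0, 273.0, 438.0, 318.0], 0.68)]
pump [([236.0, 219.0, 370.0, 317.0], 0.91)]
cradle [([234.0, 220.0, 367.0, 316.0], 0.87)]
knob [([242.0, 216.0, 310.0, 257.0], 0.77), ([234.0, 220.0, 368.0, 317.0], 0.43)]
axle []
top [[0.384, 0.845, -0.372, -0.022], [-0.923, 0.356, -0.146, -0.143], [0.009, 0.4, 0.917, 1.519], [0.0, 0.0, 0.0, 1.0]]
spice_jar [([404.0, 270.0, 427.0, 295.0], 0.95), ([430.0, 307.0, 450.0, 331.0], 0.67)]
pump [([227.0, 215.0, 356.0, 319.0], 0.76), ([426.0, 252.0, 443.0, 272.0], 0.26)]
cradle [([225.0, 219.0, 360.0, 325.0], 0.71), ([429.0, 307.0, 452.0, 328.0], 0.57)]
knob [([231.0, 217.0, 295.0, 278.0], 0.84)]
axle [([234.0, 217.0, 298.0, 278.0], 0.6)]
{'clock': 0.6, 'joints': array([-1.39559908,  0.43446038,  0.02498623,  1.57320581, -0.01162539,
        1.13401048, -0.07510613]), 'dq': array([ 0.00085993,  0.00052105, -0.00194694,  0.00091852,  0.00029569,
       -0.00065309, -0.00130187]), 'joint_efforts': array([-7.76710094e-04, -6.67346048e+01,  9.83563699e-01, -3.14697576e+01,
       -6.07198477e-02,  3.28509032e-02,  3.47231048e-05]), 'position': array([0.17141086, 0.6010423 , 0.22676405]), 'ee_rot': array([-4.35098179e-01, -3.11130299e+00, -9.73916319e-05]), 'force': array([-0.03692058,  0.34523239,  0.3734672 ]), 'ft_torque': array([-0.015618  ,  0.04231835,  0.00841151]), 'gripper_force': 0.0, 'width': 1.0005800049586309}
```

View pics/scene0.png

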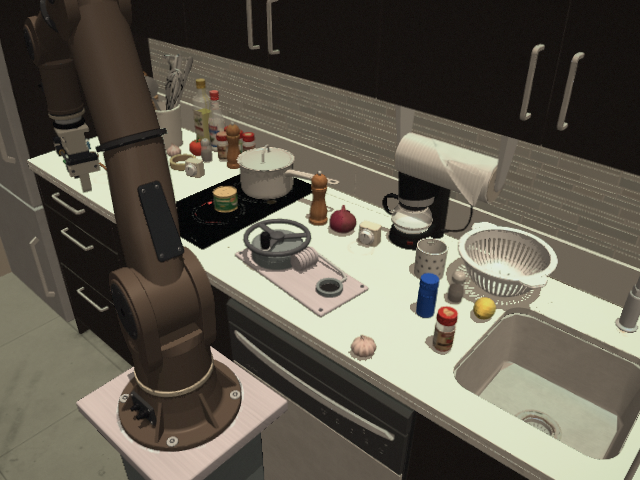

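View pics/top0.png

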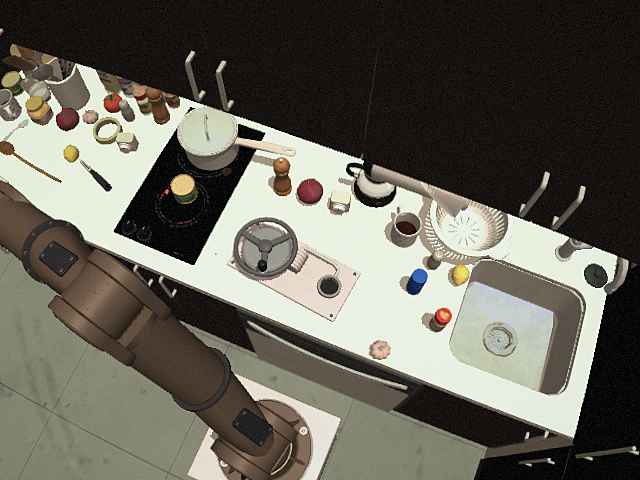

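Scene: the red jar is at (445,328), the blue look-alike at (428,296), the cradle at (329,287) and the knob at (265,240). Top: red cap at (443,315), cradle ring at (329,287), wheel hub at (266,246) and knob at (263,266).

```bash
python3 - <<'E'
from h import *
r=np.round
im={c:get_image(c) for c in("scene","top")}
for c,box in(("scene",(425,300,465,360)),("top",(425,300,460,335))):
    x0,y0,x1,y1=box;hsv=cv2.cvtColor(im[c][y0:y1,x0:x1],cv2.COLOR_BGR2HSV)
    m=((hsv[...,0]<8)|(hsv[...,0]>172))&(hsv[...,1]>150)&(hsv[...,2]>90)
    ys,xs=np.nonzero(m);print(c,"red",xs.min()+x0,xs.max()+x0,ys.min()+y0,ys.max()+y0, xs.mean()+x0,ys.mean()+y0, "at z=.1",r(at(c,(xs.mean()+x0,ys.mean()+y0),.098),3))
for c in im:
    for s in silhouettes("spice_jar",c)[:3]:
        ys,xs=np.nonzero(s["mask"]);px=(xs.mean(),ys.mean());print(c,r(s["rect"]),r(s["p"],2),"mask@.053",r(at(c,px,.053),3))
    for q in("garlic","lemon","salt_shaker","mug"):
        for s in recognise(q,c)[:2]:
            b=s["rect"];print(c,q,r(b),r(s["p"],2),r(at(c,((b[0]+b[2])/2,(b[1]+b[3])/2),.03),3))
for c,pts in(("top",dict(cradle=(329,287,.024),hub=(266,246,.077),knob=(263,266,.126),c1=(334,319,.01),c2=(359,268,.01))),("scene",dict(cradle=(329,286.5,.024),hub=(278,238,.077),knob=(265,235,.126),c1=(319,310,.01),c2=(366,287,.01)))):
    for k,(u,v,z) in pts.items(): print(c,k,r(at(c,(u,v),z),3))
for n,z in(("scene",),("x",)) if 0 else []: pass
A=cv2.resize(im["top"][205:335,220:360],None,fx=4,fy=4,interpolation=cv2.INTER_CUBIC)
cv2.imwrite("pics/pump_top.png",A)
E
```

```text
scene red 438 456 307 325 447.879781420765 315.46994535519127 at z=.1 [ 0.493 -0.317  0.098]
top red 436 451 308 324 442.9856115107914 315.75539568345323 at z=.1 [ 0.493 -0.316  0.098]
scene [434. 308. 456. 355.] 0.95 mask@.053 [ 0.496 -0.313  0.053]
scene [414. 274. 439. 318.] 0.88 mask@.053 [ 0.577 -0.216  0.053]
scene garlic [351. 336. 376. 356.] 0.85 [ 0.354 -0.196  0.03 ]
scene lemon [470. 300. 498. 318.] 0.79 [ 0.651 -0.335  0.03 ]
scene lemon [235. 218. 369. 318.] 0.68 [0.482 0.108 0.03 ]
scene salt_shaker [450. 270. 466. 305.] 0.98 [ 0.683 -0.245  0.03 ]
scene mug [413. 235. 450. 277.] 0.69 [ 0.763 -0.117  0.03 ]
top [405. 268. 428. 296.] 0.74 mask@.053 [ 0.576 -0.219  0.053]
top [428. 306. 452. 333.] 0.72 mask@.053 [ 0.496 -0.316  0.053]
top [234. 219. 299. 275.] 0.44 mask@.053 [0.509 0.222 0.053]
top lemon [455. 264. 466. 286.] 0.58 [ 0.655 -0.335  0.03 ]
top lemon [232. 217. 299. 280.] 0.52 [0.512 0.224 0.03 ]
top salt_shaker [429. 251. 446. 270.] 0.64 [ 0.672 -0.257  0.03 ]
top mug [388. 210. 421. 248.] 0.84 [ 0.731 -0.134  0.03 ]
top mug [230. 218. 298. 278.] 0.49 [0.51  0.229 0.03 ]
top cradle [0.475 0.007 0.024]
top hub [0.502 0.214 0.077]
top knob [0.427 0.185 0.126]
top c1 [ 0.396 -0.04   0.01 ]
top c2 [ 0.568 -0.05   0.01 ]
scene cradle [0.476 0.007 0.024]
scene hub [0.494 0.205 0.077]
scene knob [0.428 0.184 0.126]
scene c1 [ 0.401 -0.024  0.01 ]
scene c2 [ 0.552 -0.053  0.01 ]
```

View pics/pump_top.png

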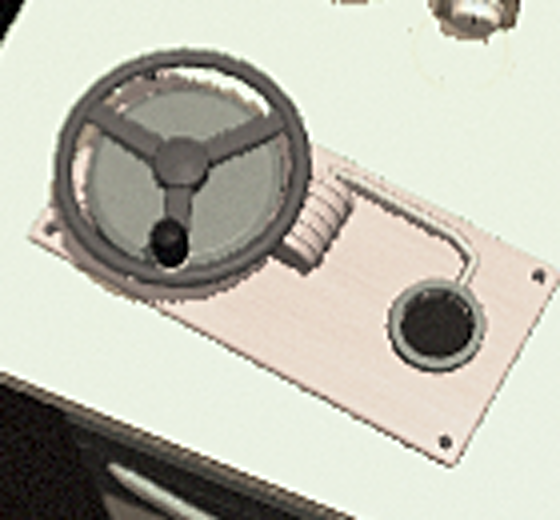

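apply_moves:
  motion:
    - {"x": 5, "y": -4, "z": 2, "yaw": -9, "hand": 1}
    - {"x": 10, "y": -8, "z": 4, "yaw": -18, "hand": 1}
    - {"x": 15, "y": -13, "z": 5, "yaw": -27, "hand": 1}
    - {"x": 20, "y": -17, "z": 5, "yaw": -36, "hand": 1}
    - {"x": 25, "y": -21, "z": 5, "yaw": -45, "hand": 1}
    - {"x": 28, "y": -26, "z": 5, "yaw": -54, "hand": 1}
    - {"x": 30, "y": -32, "z": 5, "yaw": -63, "hand": 1}
    - {"x": 31, "y": -38, "z": 5, "yaw": -72, "hand": 1}
    - {"x": 32, "y": -44, "z": 5, "yaw": -74, "hand": 1}
    - {"x": 32, "y": -50, "z": 5, "yaw": -74, "hand": 1}

```text
clock: 2.45
position: [0.4916, 0.1084, 0.277]
ee_rot: [2.22, 2.222, 0.001]
force: [0.5, -0.2, 1.6]
width: 0.997
gripper_force: 0.0
```

apply_moves:
  motion:
    - {"y": -6}
    - {"y": -12}
    - {"y": -18}
    - {"y": -24}
    - {"y": -30}
    - {"y": -36, "z": -3}
    - {"x": 0.3, "y": -41.7, "z": -6}
    - {"x": 0.3, "y": -41.7, "z": -10}
    - {"x": 0.3, "y": -41.7, "z": -10}

```text
schema error: expected keys x, y, z, yaw, hand
```

```bash
python3 - <<'E'
from h import *
im={c:get_image(c) for c in("scene","top")}
p=observe()["position"];print(p)
for c in im:
    print(c,proj(c,p),proj(c,(.494,-.316,.106)),proj(c,(.494,-.316,0)))
S=cv2.resize(im["scene"][230:370,370:530],None,fx=4,fy=4,interpolation=cv2.INTER_CUBIC)
cv2.imwrite("pics/j1.png",S)
E
```

```text
[0.4915206  0.102584   0.27745712]
scene [305.11636959 183.10849065] [448.11874322 312.21725198] [441.84538491 348.19533169]
top [299.1526259  233.64740258] [443.93360714 314.54096485] [435.62379555 324.93390878]
```

View pics/j1.png

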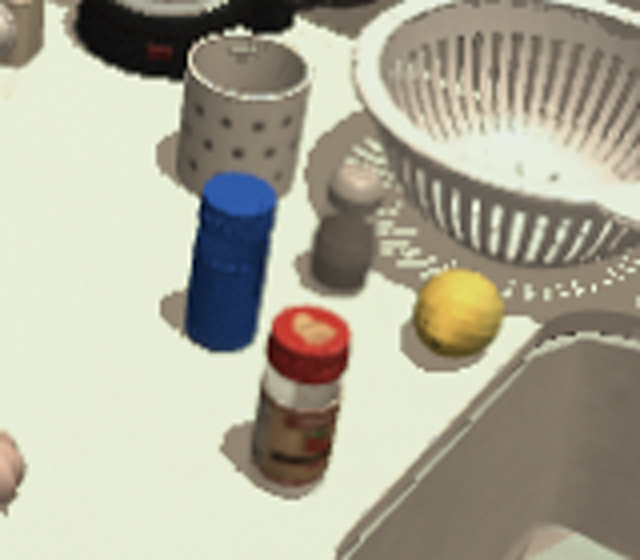

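The move was refused because it lacked keys. The picture shows the cap's top centre at pixel (448,312), where I predicted it, so the jar is confirmed at (0.494, -0.316).

apply_moves:
  motion:
    - {"x": 0, "y": -6, "z": 0, "yaw": 0, "hand": 1}
    - {"x": 0, "y": -12, "z": 0, "yaw": 0, "hand": 1}
    - {"x": 0, "y": -18, "z": 0, "yaw": 0, "hand": 1}
    - {"x": 0, "y": -24, "z": 0, "yaw": 0, "hand": 1}
    - {"x": 0, "y": -30, "z": 0, "yaw": 0, "hand": 1}
    - {"x": 0, "y": -36, "z": -3, "yaw": 0, "hand": 1}
    - {"x": 0.3, "y": -41.7, "z": -5, "yaw": 0, "hand": 1}
    - {"x": 0.3, "y": -41.7, "z": -9, "yaw": 0, "hand": 1}
    - {"x": 0.3, "y": -41.7, "z": -12, "yaw": 0, "hand": 1}
    - {"x": 0.3, "y": -41.7, "z": -12, "yaw": 0, "hand": 1}

```text
clock: 3.8
position: [0.493, -0.3055, 0.1549]
ee_rot: [-2.217, -2.22, 0.002]
force: [-0.1, 0.1, 0.0]
width: 0.997
gripper_force: 0.0
```

apply_moves:
  motion:
    - {"x": 0, "y": 0, "z": 0, "yaw": 0, "hand": 1}
    - {"x": 0, "y": 0, "z": -3, "yaw": 0, "hand": 1}
    - {"x": 0, "y": 0, "z": -6, "yaw": 0, "hand": 1}
    - {"x": 0, "y": 0, "z": -9, "yaw": 0, "hand": 1}
    - {"x": 0, "y": 0, "z": -10, "yaw": 0, "hand": 1}
    - {"x": 0, "y": 0, "z": -10, "yaw": 0, "hand": 1}
    - {"x": 0, "y": 0, "z": -10, "yaw": 0, "hand": 1}

```text
clock: 4.68
position: [0.4951, -0.3071, 0.0582]
ee_rot: [2.218, 2.222, 0.001]
force: [0.5, 0.2, 0.2]
width: 0.997
gripper_force: 0.0
```

```bash
python3 - <<'E'
from h import *
print(observe()["position"])
im=get_image("scene")
cv2.imwrite("pics/j2.png",cv2.resize(im[230:370,370:530],None,fx=4,fy=4,interpolation=cv2.INTER_CUBIC))
E
```

```text
[ 0.4950588  -0.3070902   0.05822106]
```

View pics/j2.png

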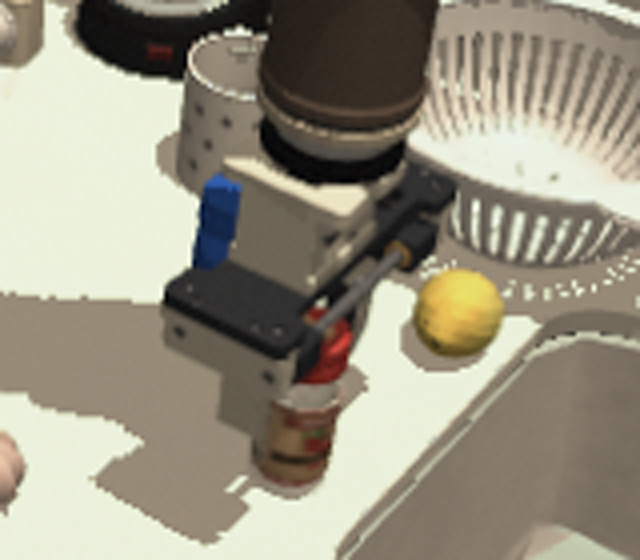

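The fingers straddle the jar but sit 9 mm short in y, so I'll correct that and then close.

apply_moves:
  motion:
    - {"x": 0, "y": -0.9, "z": 0, "yaw": 0, "hand": 1}
    - {"x": 0, "y": -0.9, "z": 0, "yaw": 0, "hand": 1}
    - {"x": 0, "y": -0.9, "z": 0, "yaw": 0, "hand": -0.3}
    - {"x": 0, "y": -0.9, "z": 0, "yaw": 0, "hand": -0.3}
    - {"x": 0, "y": -0.9, "z": 0, "yaw": 0, "hand": -0.3}
    - {"x": 0, "y": -0.9, "z": 0, "yaw": 0, "hand": -0.3}
    - {"x": 0, "y": -0.9, "z": 0, "yaw": 0, "hand": -0.3}
  newtons: 15

```text
clock: 5.6
position: [0.4942, -0.3155, 0.0567]
ee_rot: [2.22, 2.223, 0.0]
force: [-0.2, 0.2, 1.0]
width: 0.509
gripper_force: 0.1
```

apply_moves:
  motion:
    - {"x": 0, "y": 0, "z": 0, "yaw": 0, "hand": -0.3}
    - {"x": 0, "y": 0, "z": 0, "yaw": 0, "hand": -0.3}
    - {"x": 0, "y": 0, "z": 0, "yaw": 0, "hand": -0.3}
    - {"x": 0, "y": 0, "z": 0, "yaw": 0, "hand": -0.3}

```text
clock: 6.1
position: [0.4941, -0.3155, 0.0567]
ee_rot: [-2.22, -2.223, 0.0]
force: [-0.3, -0.6, -0.7]
width: 0.479
gripper_force: 15.0
```

apply_moves:
  motion:
    - {"x": 0, "y": 0, "z": 3, "yaw": 0, "hand": -0.3}
    - {"x": 0, "y": 0, "z": 7, "yaw": 0, "hand": -0.3}
    - {"x": 0, "y": 2, "z": 11, "yaw": 0, "hand": -0.3}
    - {"x": 0, "y": 6, "z": 11, "yaw": 0, "hand": -0.3}
    - {"x": -0.5, "y": 11, "z": 11, "yaw": 0, "hand": -0.3}
    - {"x": -1, "y": 16, "z": 11, "yaw": 0, "hand": -0.3}
    - {"x": -1.5, "y": 21, "z": 11, "yaw": 0, "hand": -0.3}
    - {"x": -1.9, "y": 26, "z": 11, "yaw": 0, "hand": -0.3}
    - {"x": -1.9, "y": 30, "z": 10, "yaw": 0, "hand": -0.3}
    - {"x": -1.9, "y": 32.2, "z": 8, "yaw": 0, "hand": -0.3}

```text
clock: 7.35
position: [0.4756, 0.0092, 0.137]
ee_rot: [2.216, 2.226, 0.003]
force: [0.6, 0.1, -1.5]
width: 0.478
gripper_force: 15.0
```

apply_moves:
  motion:
    - {"x": 0, "y": 0, "z": -2, "yaw": 0, "hand": -0.3}
    - {"x": 0, "y": 0, "z": -2.5, "yaw": 0, "hand": -0.3}
    - {"x": 0, "y": 0, "z": -2.5, "yaw": 0, "hand": -0.3}
    - {"x": 0, "y": 0, "z": -2.5, "yaw": 0, "hand": -0.3}

```text
clock: 7.85
position: [0.4756, 0.006, 0.1124]
ee_rot: [2.221, 2.221, 0.001]
force: [0.7, 0.8, -1.4]
width: 0.478
gripper_force: 15.0
```

```bash
python3 - <<'E'
from h import *
o=observe();print(o["position"],o["width"],o["gripper_force"])
im={c:get_image(c) for c in("scene","top")}
A=[cv2.resize(im["scene"][205:325,240:380],None,fx=4,fy=4,interpolation=cv2.INTER_CUBIC)]
cv2.imwrite("pics/c1.png",A[0])
p=o["position"]
for dz in(.05,-.056): print(proj("scene",p+[0,0,dz]),proj("top",p+[0,0,dz]))
print(proj("scene",(.475,.007,.024)))
for s in silhouettes("spice_jar","scene")[:3]: print(s["rect"],s["p"])
E
```

```text
[0.47561625 0.00604662 0.11240267] 0.4775433238184342 14.961597389483359
[330.4817306  240.53563354] [331.20798533 269.81879605]
[329.61794083 276.30217624] [329.86948356 283.23039517]
[328.92225364 286.62173076]
[415.0, 271.7, 438.9, 319.5] 0.66
```

View pics/c1.png

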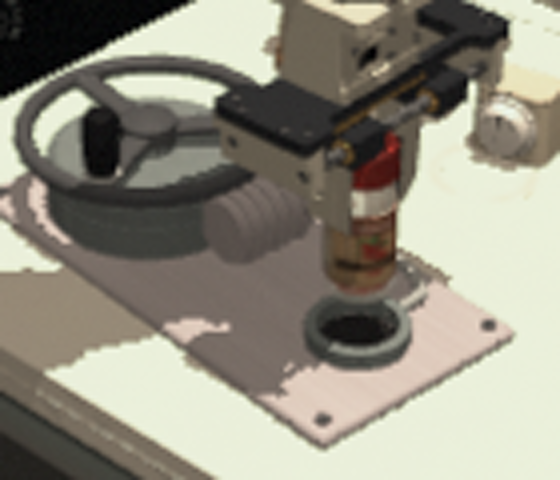

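Jar hangs over the cradle, with its bottom centre at about (358,287) in the crop and the ring at about (358,323). I'll fit the ring numerically before lowering.

```bash
python3 - <<'E'
from h import *
from scipy.optimize import minimize
from scipy.ndimage import map_coordinates
t=np.linspace(0,2*np.pi,90)
def circ(c,x,y,z,r): return np.array([proj(c,(x+r*np.cos(a),y+r*np.sin(a),z)) for a in t[::2]])
def score(c,g,x,y):
    # ring top (bright) vs just outside / inside bore (dark)
    s=lambda r,z=.024: map_coordinates(g,circ(c,x,y,z,r).T[::-1],order=1)
    return s(.0305),s(.023),s(.038)
for c in("scene","top"):
    g=cv2.imread(f"pics/{c}0.png").astype(float).mean(2)
    best=[]
    for x in np.arange(.467,.486,.001):
        for y in np.arange(-.001,.016,.001):
            a,b,d=score(c,g,x,y)
            best.append((np.std(a)+np.std(d)*.5+np.std(b)*0.3, round(x,3),round(y,3)))
    best.sort();print(c,best[:5])
    for x,y in((.475,.007),best[0][1:]): print([ (round(v.mean()),round(v.std())) for v in score(c,g,x,y)])
# plate corners fit: project candidates
def plate(yaw,cx,cy):
    return [(cx+np.cos(yaw)*u-np.sin(yaw)*v,cy+np.sin(yaw)*u+np.cos(yaw)*v) for u,v in((-.085,-.18),(.085,-.18),(-.085,.18))]
# wheel fit: dark rim at r=.086,z~.07 vs bright
for c in("scene","top"):
    g=cv2.imread(f"pics/{c}0.png").astype(float).mean(2)
    best=[]
    for x in np.arange(.485,.52,.0015):
        for y in np.arange(.195,.228,.0015):
            a=map_coordinates(g,circ(c,x,y,.075,.085).T[::-1],order=1)
            best.append((a.mean(),a.std(),round(x,4),round(y,4)))
    best.sort();print(c,[tuple(np.round(b,4)) for b in best[:5]])
E
```

```text
Traceback (most recent call last):
  File "h.py", line 11, in proj
    m=camera_model(cam);K=np.array(m["camera_matrix"]);T=np.array(m["T"])
ValueError: time passes only in moves, steps and waits
```

```bash
sed -i 's/m=camera_model(cam)/m=M(cam)/; /^from cell/a import functools\nM=functools.lru_cache()(lambda c: camera_model(c))' h.py; cat > fit.py <<'E'
from h import *
from scipy.ndimage import map_coordinates
t=np.linspace(0,2*np.pi,45)
def circ(c,x,y,z,r): return np.array([proj(c,(x+r*np.cos(a),y+r*np.sin(a),z)) for a in t])
G={c:cv2.imread(f"pics/{c}0.png").astype(float).mean(2) for c in("scene","top")}
def s(c,x,y,z,r): return map_coordinates(G[c],circ(c,x,y,z,r).T[::-1],order=1)
for c in G:
    best=[]
    for x in np.arange(.467,.486,.0015):
        for y in np.arange(-.001,.016,.0015):
            a,b,d=[s(c,x,y,.024,r) for r in(.0305,.023,.038)]
            best.append((a.std()+d.std()*.5+b.std()*.3,x,y))
    best.sort();print("cradle",c,np.round(best[:4],4).tolist())
    best=[]
    for x in np.arange(.485,.52,.002):
        for y in np.arange(.195,.228,.002): 
            a=s(c,x,y,.073,.086);best.append((a.mean()+a.std(),x,y))
    best.sort();print("wheel",c,np.round(best[:4],4).tolist())
E
python3 fit.py
```

```text
cradle scene [[34.9648, 0.4805, 0.0095], [34.9849, 0.479, 0.0095], [35.86, 0.479, 0.011], [36.5618, 0.4805, 0.011]]
wheel scene [[74.971, 0.497, 0.211], [75.1203, 0.497, 0.213], [75.7459, 0.499, 0.211], [75.9579, 0.499, 0.213]]
cradle top [[22.2392, 0.4775, 0.0095], [23.4683, 0.479, 0.0095], [26.2992, 0.479, 0.011], [27.1744, 0.479, 0.008]]
wheel top [[91.2174, 0.499, 0.213], [91.9755, 0.501, 0.213], [92.777, 0.499, 0.215], [94.8164, 0.499, 0.217]]
```

apply_moves:
  motion:
    - {"x": 0.35, "y": 0.35, "z": 0, "yaw": 0, "hand": -0.3}
    - {"x": 0.35, "y": 0.35, "z": -1.5, "yaw": 0, "hand": -0.3}
    - {"x": 0.35, "y": 0.35, "z": -2.5, "yaw": 0, "hand": -0.3}
    - {"x": 0.35, "y": 0.35, "z": -3, "yaw": 0, "hand": -0.3}
    - {"x": 0.35, "y": 0.35, "z": -3.4, "yaw": 0, "hand": -0.3}
    - {"x": 0.35, "y": 0.35, "z": -3.7, "yaw": 0, "hand": -0.3}
    - {"x": 0.35, "y": 0.35, "z": -3.7, "yaw": 0, "hand": -0.3}

```text
clock: 8.88
position: [0.4787, 0.0099, 0.0747]
ee_rot: [2.22, 2.223, -0.0]
force: [0.2, 0.2, -0.6]
width: 0.481
gripper_force: 15.0
```

apply_moves:
  motion:
    - {"x": 0, "y": 0, "z": -0.3, "yaw": 0, "hand": -0.3}
    - {"x": 0, "y": 0, "z": -0.5, "yaw": 0, "hand": -0.3}
    - {"x": 0, "y": 0, "z": -0.7, "yaw": 0, "hand": -0.3}
    - {"x": 0, "y": 0, "z": -0.7, "yaw": 0, "hand": -0.3}

```text
clock: 9.38
position: [0.4785, 0.01, 0.0676]
ee_rot: [-2.22, -2.223, 0.0]
force: [-0.4, 0.9, -0.9]
width: 0.481
gripper_force: 15.0
```

```bash
python3 - <<'E'
from h import *
o=observe();print(o["position"],o["width"],o["gripper_force"],o["force"])
im=get_image("scene")
cv2.imwrite("pics/c2.png",cv2.resize(im[205:325,240:380],None,fx=4,fy=4,interpolation=cv2.INTER_CUBIC))
E
```

```text
[0.4785477  0.00999167 0.06760639] 0.48056124944720463 14.961518798991165 [-0.39458189  0.89925066 -0.93984803]
```

View pics/c2.png

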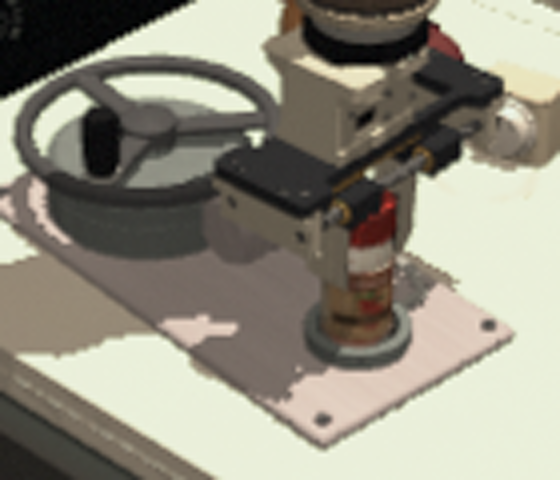

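The jar stands inside the ring, at about (358,330) in the crop. I'll lower it the last bit, release and rise.

apply_moves:
  motion:
    - {"x": 0, "y": 0, "z": -0.1, "yaw": 0, "hand": -0.3}
    - {"x": 0, "y": 0, "z": -0.2, "yaw": 0, "hand": -0.3}
    - {"x": 0, "y": 0, "z": -0.2, "yaw": 0, "hand": -0.3}

```text
clock: 9.8
position: [0.4785, 0.01, 0.0663]
ee_rot: [-2.22, -2.222, -0.001]
force: [-3.9, -0.3, 12.6]
width: 0.485
gripper_force: 15.0
```

apply_moves:
  motion:
    - {"x": 0, "y": 0, "z": 0.1, "yaw": 0, "hand": -0.3}
    - {"x": 0, "y": 0, "z": 0.1, "yaw": 0, "hand": 0.4}
    - {"x": 0, "y": 0, "z": 0.1, "yaw": 0, "hand": 0.6}
    - {"x": 0, "y": 0, "z": 0.1, "yaw": 0, "hand": 0.6}
    - {"x": 0, "y": 0, "z": 0.1, "yaw": 0, "hand": 0.6}
    - {"x": 0, "y": 0, "z": 2, "yaw": 0, "hand": 0.6}
    - {"x": 0, "y": 0, "z": 5, "yaw": 0, "hand": 0.6}
    - {"x": 0, "y": 0, "z": 9, "yaw": 0, "hand": 0.6}
    - {"x": 0, "y": 0, "z": 12, "yaw": 0, "hand": 0.6}
    - {"x": 0, "y": 0, "z": 12, "yaw": 0, "hand": 0.6}

```text
clock: 11.05
position: [0.48, 0.0101, 0.1876]
ee_rot: [2.218, 2.222, 0.006]
force: [0.3, 0.5, -0.4]
width: 0.799
gripper_force: 0.0
```

```bash
python3 - <<'E'
from h import *
im=get_image("scene"); 
# knob fit: dark barrel; project candidate knob at axle+72mm*dir for angles in both original views
from scipy.ndimage import map_coordinates
ax=np.array([.4985,.212])
for c in("scene","top"):
    g=cv2.imread(f"pics/{c}0.png").astype(float).mean(2);b=[]
    for d in range(180,260,2):
        k=ax+.072*np.array([np.cos(np.radians(d)),np.sin(np.radians(d))])
        v=[map_coordinates(g,np.array([proj(c,(k[0]+dx,k[1]+dy,z))[::-1]]).T,order=1)[0] for z in(.085,.1,.115,.125) for dx,dy in((0,0),(.009,0),(-.009,0),(0,.009),(0,-.009))]
        b.append((np.mean(v),d,*k))
    b.sort();print(c,np.round(b[:5],3).tolist())
cv2.imwrite("pics/d1.png",cv2.resize(im[205:325,240:380],None,fx=4,fy=4,interpolation=cv2.INTER_CUBIC))
E
```

```text
scene [[23.467, 198.0, 0.43, 0.19], [24.959, 200.0, 0.431, 0.187], [29.389, 196.0, 0.429, 0.192], [30.83, 202.0, 0.432, 0.185], [37.208, 204.0, 0.433, 0.183]]
top [[33.891, 200.0, 0.431, 0.187], [34.819, 198.0, 0.43, 0.19], [39.831, 196.0, 0.429, 0.192], [44.655, 194.0, 0.429, 0.195], [46.426, 202.0, 0.432, 0.185]]
```

View pics/d1.png

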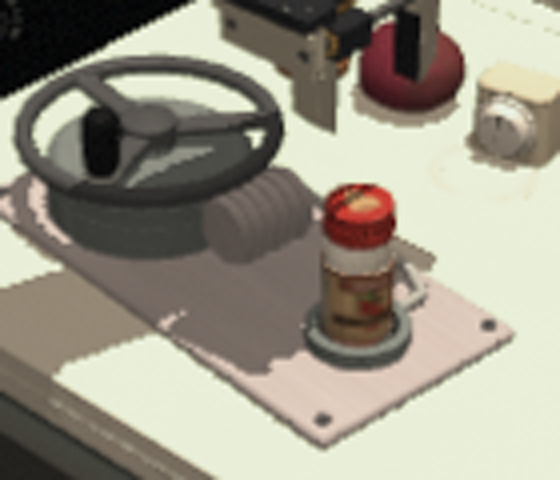

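The jar stands upright in the cradle and is released. The knob is at (0.430, 0.189) at 199° about the axle, and both views agree. I'll go above it with the fingers closing along the tangent.

apply_moves:
  motion:
    - {"x": 0, "y": 1, "z": 1, "yaw": 10, "hand": 0.6}
    - {"x": -0.5, "y": 3, "z": 1.5, "yaw": 20, "hand": 0.6}
    - {"x": -1, "y": 5, "z": 1.5, "yaw": 30, "hand": 0.6}
    - {"x": -1.5, "y": 7, "z": 1.5, "yaw": 40, "hand": 0.6}
    - {"x": -2, "y": 9, "z": 1.5, "yaw": 50, "hand": 0.6}
    - {"x": -2.5, "y": 11, "z": 1.5, "yaw": 60, "hand": 0.6}
    - {"x": -3, "y": 13, "z": 1.5, "yaw": 70, "hand": 0.6}
    - {"x": -3.5, "y": 15, "z": 1.5, "yaw": 80, "hand": 0.6}
    - {"x": -4, "y": 17, "z": 1.5, "yaw": 90, "hand": 0.6}
    - {"x": -4.8, "y": 17.8, "z": 1, "yaw": 100, "hand": 0.6}

```text
clock: 12.35
position: [0.4299, 0.1891, 0.1945]
ee_rot: [0.287, -3.127, 0.0]
force: [-0.2, 0.0, -1.2]
width: 0.8
gripper_force: 0.0
```

apply_moves:
  motion:
    - {"x": 0, "y": 0, "z": 0, "yaw": 9, "hand": 0.6}
    - {"x": 0, "y": 0, "z": 0, "yaw": 9, "hand": 0.6}
    - {"x": 0, "y": 0, "z": 0, "yaw": 9, "hand": 0.6}

```text
clock: 12.72
position: [0.4305, 0.1876, 0.1951]
ee_rot: [0.514, -3.098, 0.001]
force: [-0.2, 0.3, -0.0]
width: 0.798
gripper_force: 0.0
```

```bash
cat > st.py <<'E'
from h import *
from scipy.spatial.transform import Rotation as R
ax=np.array([.4985,.212])
def st():
    o=observe();p=o["position"];y=R.from_rotvec(o["ee_rot"]).as_matrix()[:,1]
    v=p[:2]-ax;r=np.hypot(*v);a=np.degrees(np.arctan2(v[1],v[0]))%360
    tan=np.array([v[1],-v[0]])/r
    print("t %.2f p %s r %.4f ang %.1f closing %.1f Ftan %.2f Frad %.2f w %.3f g %.1f"%(o["clock"],np.round(p,4),r,a,np.degrees(np.arctan2(y[1],y[0]))%180,o["force"][:2]@tan,o["force"][:2]@v/r,o["width"],o["gripper_force"]),np.round(o["joints"],2),o["ft_torque"].round(2))
st()
E
python3 st.py
```

```text
t 12.72 p [0.4305 0.1876 0.1951] r 0.0723 ang 199.7 closing 108.8 Ftan 0.33 Frad 0.08 w 0.798 g 0.0 [-0.73  0.21  0.25  2.   -0.06  0.94  1.45] [ 0.    0.07 -0.02]
```

apply_moves:
  motion:
    - {"x": 0, "y": 0, "z": -4, "yaw": 0, "hand": 0.6}
    - {"x": 0, "y": 0, "z": -8, "yaw": 0, "hand": 0.6}
    - {"x": 0, "y": 0, "z": -10, "yaw": 0, "hand": 0.6}
    - {"x": 0, "y": 0, "z": -10.8, "yaw": 0, "hand": 0.6}
    - {"x": 0, "y": 0, "z": -10.8, "yaw": 0, "hand": 0.6}
    - {"x": 0, "y": 0, "z": -10.8, "yaw": 0, "hand": -0.6}
    - {"x": 0, "y": 0, "z": -10.8, "yaw": 0, "hand": -0.6}
    - {"x": 0, "y": 0, "z": -10.8, "yaw": 0, "hand": -0.6}
    - {"x": 0, "y": 0, "z": -10.8, "yaw": 0, "hand": -0.6}
    - {"x": 0, "y": 0, "z": -10.8, "yaw": 0, "hand": -0.6}
  newtons: 20

```text
clock: 13.98
position: [0.4302, 0.191, 0.0881]
ee_rot: [-0.524, 3.097, 0.005]
force: [-6.8, 20.7, -0.5]
width: 0.303
gripper_force: 10.7
```

apply_moves:
  motion:
    - {"x": 0, "y": 0, "z": 0, "yaw": 0, "hand": -0.6}
    - {"x": 0, "y": 0, "z": 0, "yaw": 0, "hand": -0.6}
    - {"x": 0, "y": 0, "z": 0, "yaw": 0, "hand": -0.6}
    - {"x": 0, "y": 0, "z": 0, "yaw": 0, "hand": -0.6}

```text
clock: 14.48
position: [0.4297, 0.1926, 0.0881]
ee_rot: [-0.527, 3.096, 0.007]
force: [-5.5, 15.4, -0.1]
width: 0.268
gripper_force: 20.0
```

```bash
python3 st.py; python3 - <<'E'
import numpy as np
a0=np.radians(199.3);R=7.2
for k in range(0,121,3):
    a=a0-np.radians(k);print(k,round(R*(np.cos(a)-np.cos(a0)),2),round(R*(np.sin(a)-np.sin(a0)),2),end=" | ")
E
```

```text
t 14.47 p [0.4297 0.1926 0.0881] r 0.0715 ang 195.8 closing 109.3 Ftan 16.31 Frad 1.11 w 0.268 g 20.0 [-0.7   0.37  0.21  2.11 -0.13  0.67  1.51] [3.33 1.1  0.14]
0 0.0 0.0 | 3 -0.12 0.36 | 6 -0.21 0.72 | 9 -0.29 1.09 | 12 -0.35 1.46 | 15 -0.38 1.84 | 18 -0.4 2.22 | 21 -0.4 2.59 | 24 -0.38 2.97 | 27 -0.34 3.34 | 30 -0.28 3.72 | 33 -0.2 4.08 | 36 -0.1 4.45 | 39 0.02 4.81 | 42 0.15 5.16 | 45 0.31 5.5 | 48 0.48 5.84 | 51 0.67 6.16 | 54 0.88 6.48 | 57 1.1 6.78 | 60 1.34 7.07 | 63 1.59 7.35 | 66 1.86 7.62 | 69 2.14 7.87 | 72 2.43 8.11 | 75 2.74 8.33 | 78 3.05 8.53 | 81 3.38 8.72 | 84 3.72 8.89 | 87 4.06 9.04 | 90 4.42 9.18 | 93 4.77 9.29 | 96 5.14 9.39 | 99 5.51 9.46 | 102 5.88 9.52 | 105 6.26 9.56 | 108 6.63 9.58 | 111 7.01 9.58 | 114 7.39 9.56 | 117 7.76 9.51 | 120 8.13 9.45 |
```

```bash
cat > arc.py <<'E'
import sys,numpy as np
# usage: arc.py k0 k1 step : shifts (cm) from pose commanded at k0
k0,k1,s=map(float,sys.argv[1:])
f=lambda k:np.array([49.85,21.2])+7.18*np.array([np.cos(np.radians(195.8-k)),np.sin(np.radians(195.8-k))])
b=np.array([43.02,18.76]) if k0<0 else f(k0)
for k in np.arange(max(k0,0)+(0 if k0<0 else s),k1+.01,s): print('{"x": %.2f, "y": %.2f, "z": 0, "yaw": %.1f, "hand": -0.6},'%(*(f(k)-b),-(k-max(k0,0))-(3 if k0<0 else 0)))
E
python3 arc.py -1 27 3
```

```text
{"x": -0.08, "y": 0.49, "z": 0, "yaw": -3.0, "hand": -0.6},
{"x": -0.17, "y": 0.85, "z": 0, "yaw": -6.0, "hand": -0.6},
{"x": -0.25, "y": 1.22, "z": 0, "yaw": -9.0, "hand": -0.6},
{"x": -0.30, "y": 1.59, "z": 0, "yaw": -12.0, "hand": -0.6},
{"x": -0.33, "y": 1.96, "z": 0, "yaw": -15.0, "hand": -0.6},
{"x": -0.35, "y": 2.34, "z": 0, "yaw": -18.0, "hand": -0.6},
{"x": -0.34, "y": 2.72, "z": 0, "yaw": -21.0, "hand": -0.6},
{"x": -0.32, "y": 3.09, "z": 0, "yaw": -24.0, "hand": -0.6},
{"x": -0.28, "y": 3.46, "z": 0, "yaw": -27.0, "hand": -0.6},
{"x": -0.21, "y": 3.83, "z": 0, "yaw": -30.0, "hand": -0.6},
```

apply_moves:
  motion:
    - {"x": -0.08, "y": 0.49, "z": 0, "yaw": -3.0, "hand": -0.6}
    - {"x": -0.17, "y": 0.85, "z": 0, "yaw": -6.0, "hand": -0.6}
    - {"x": -0.25, "y": 1.22, "z": 0, "yaw": -9.0, "hand": -0.6}
    - {"x": -0.3, "y": 1.59, "z": 0, "yaw": -12.0, "hand": -0.6}
    - {"x": -0.33, "y": 1.96, "z": 0, "yaw": -15.0, "hand": -0.6}
    - {"x": -0.35, "y": 2.34, "z": 0, "yaw": -18.0, "hand": -0.6}
    - {"x": -0.34, "y": 2.72, "z": 0, "yaw": -21.0, "hand": -0.6}
    - {"x": -0.32, "y": 3.09, "z": 0, "yaw": -24.0, "hand": -0.6}
    - {"x": -0.28, "y": 3.46, "z": 0, "yaw": -27.0, "hand": -0.6}
    - {"x": -0.21, "y": 3.83, "z": 0, "yaw": -30.0, "hand": -0.6}

```text
clock: 15.72
position: [0.4255, 0.225, 0.0878]
ee_rot: [-0.301, -3.121, 0.004]
force: [-14.0, -5.7, 20.4]
width: 0.271
gripper_force: 20.0
```

```bash
python3 st.py; python3 arc.py 27 33 1.5; for k in 33 39 45 51 57; do python3 arc.py $k $((k+6)) 1.5|cut -c1-60;done
```

```text
t 15.72 p [0.4255 0.225  0.0878] r 0.0742 ang 169.9 closing 79.0 Ftan -8.03 Frad 12.79 w 0.271 g 20.0 [-0.87  0.4   0.35  2.09 -0.21  0.69  1.  ] [-1.34  2.72 -0.02]
{"x": 0.04, "y": 0.18, "z": 0, "yaw": -1.5, "hand": -0.6},
{"x": 0.08, "y": 0.37, "z": 0, "yaw": -3.0, "hand": -0.6},
{"x": 0.13, "y": 0.55, "z": 0, "yaw": -4.5, "hand": -0.6},
{"x": 0.18, "y": 0.73, "z": 0, "yaw": -6.0, "hand": -0.6},
{"x": 0.06, "y": 0.18, "z": 0, "yaw": -1.5, "hand": -0.6},
{"x": 0.12, "y": 0.36, "z": 0, "yaw": -3.0, "hand": -0.6},
{"x": 0.19, "y": 0.53, "z": 0, "yaw": -4.5, "hand": -0.6},
{"x": 0.26, "y": 0.71, "z": 0, "yaw": -6.0, "hand": -0.6},
{"x": 0.08, "y": 0.17, "z": 0, "yaw": -1.5, "hand": -0.6},
{"x": 0.16, "y": 0.34, "z": 0, "yaw": -3.0, "hand": -0.6},
{"x": 0.24, "y": 0.51, "z": 0, "yaw": -4.5, "hand": -0.6},
{"x": 0.33, "y": 0.67, "z": 0, "yaw": -6.0, "hand": -0.6},
{"x": 0.09, "y": 0.16, "z": 0, "yaw": -1.5, "hand": -0.6},
{"x": 0.19, "y": 0.32, "z": 0, "yaw": -3.0, "hand": -0.6},
{"x": 0.29, "y": 0.48, "z": 0, "yaw": -4.5, "hand": -0.6},
{"x": 0.40, "y": 0.64, "z": 0, "yaw": -6.0, "hand": -0.6},
{"x": 0.11, "y": 0.15, "z": 0, "yaw": -1.5, "hand": -0.6},
{"x": 0.22, "y": 0.30, "z": 0, "yaw": -3.0, "hand": -0.6},
{"x": 0.34, "y": 0.45, "z": 0, "yaw": -4.5, "hand": -0.6},
{"x": 0.46, "y": 0.59, "z": 0, "yaw": -6.0, "hand": -0.6},
{"x": 0.13, "y": 0.14, "z": 0, "yaw": -1.5, "hand": -0.6},
{"x": 0.25, "y": 0.28, "z": 0, "yaw": -3.0, "hand": -0.6},
{"x": 0.39, "y": 0.41, "z": 0, "yaw": -4.5, "hand": -0.6},
{"x": 0.52, "y": 0.54, "z": 0, "yaw": -6.0, "hand": -0.6},
```

The wheel turns, but the radial force is +13 N and the z force 20 N, so my circle is a little off. I'll ease outward about 2 mm and up a little, holding the angle, and read again.

apply_moves:
  motion:
    - {"x": -0.1, "y": 0.02, "z": 0.05, "yaw": 0, "hand": -0.6}
    - {"x": -0.25, "y": 0.04, "z": 0.1, "yaw": 0, "hand": -0.6}
    - {"x": -0.25, "y": 0.04, "z": 0.1, "yaw": 0, "hand": -0.6}
    - {"x": -0.25, "y": 0.04, "z": 0.1, "yaw": 0, "hand": -0.6}

```text
clock: 16.23
position: [0.4253, 0.2259, 0.0882]
ee_rot: [-0.299, -3.126, 0.002]
force: [-1.8, -2.7, -6.5]
width: 0.276
gripper_force: 20.0
```

```bash
sed -i 's/print("t/print("F",o["force"].round(1),"t/' st.py; python3 st.py
```

```text
F [-1.8 -2.7 -6.5] t 16.23 p [0.4253 0.2259 0.0882] r 0.0745 ang 169.3 closing 79.1 Ftan -3.00 Frad 1.29 w 0.276 g 20.0 [-0.87  0.39  0.36  2.09 -0.21  0.69  1.  ] [-1.03  0.53  0.  ]
```

```bash
sed -i 's/49.85,21.2/49.7,21.65/; s/7.18/7.23/; s/195.8/199.6/g' arc.py; sed -i 's/\.4985,\.212/.497,.2165/; s/print("F"/print("theta %.3f"%np.radians(199.6-a),"F"/' st.py; python3 st.py
for k in 27 33 39 45 51 57 63 69 75 81 87 93 99 105; do echo $k;python3 arc.py $k $((k+6)) 2|cut -c1-44;done
```

```text
theta 0.472 F [-1.8 -2.7 -6.5] t 16.23 p [0.4253 0.2259 0.0882] r 0.0723 ang 172.6 closing 79.1 Ftan -2.92 Frad 1.46 w 0.276 g 20.0 [-0.87  0.39  0.36  2.09 -0.21  0.69  1.  ] [-1.03  0.53  0.  ]
27
{"x": 0.04, "y": 0.25, "z": 0, "yaw": -2.0, 
{"x": 0.08, "y": 0.50, "z": 0, "yaw": -4.0, 
{"x": 0.14, "y": 0.74, "z": 0, "yaw": -6.0, 
33
{"x": 0.06, "y": 0.24, "z": 0, "yaw": -2.0, 
{"x": 0.13, "y": 0.49, "z": 0, "yaw": -4.0, 
{"x": 0.21, "y": 0.73, "z": 0, "yaw": -6.0, 
39
{"x": 0.09, "y": 0.24, "z": 0, "yaw": -2.0, 
{"x": 0.18, "y": 0.47, "z": 0, "yaw": -4.0, 
{"x": 0.29, "y": 0.70, "z": 0, "yaw": -6.0, 
45
{"x": 0.11, "y": 0.23, "z": 0, "yaw": -2.0, 
{"x": 0.23, "y": 0.45, "z": 0, "yaw": -4.0, 
{"x": 0.36, "y": 0.67, "z": 0, "yaw": -6.0, 
51
{"x": 0.14, "y": 0.21, "z": 0, "yaw": -2.0, 
{"x": 0.28, "y": 0.42, "z": 0, "yaw": -4.0, 
{"x": 0.43, "y": 0.62, "z": 0, "yaw": -6.0, 
57
{"x": 0.16, "y": 0.20, "z": 0, "yaw": -2.0, 
{"x": 0.32, "y": 0.39, "z": 0, "yaw": -4.0, 
{"x": 0.49, "y": 0.58, "z": 0, "yaw": -6.0, 
63
{"x": 0.18, "y": 0.18, "z": 0, "yaw": -2.0, 
{"x": 0.36, "y": 0.35, "z": 
[... 327 characters left out ...]
w": -6.0, 
81
{"x": 0.22, "y": 0.12, "z": 0, "yaw": -2.0, 
{"x": 0.45, "y": 0.23, "z": 0, "yaw": -4.0, 
{"x": 0.68, "y": 0.33, "z": 0, "yaw": -6.0, 
87
{"x": 0.23, "y": 0.09, "z": 0, "yaw": -2.0, 
{"x": 0.47, "y": 0.18, "z": 0, "yaw": -4.0, 
{"x": 0.71, "y": 0.25, "z": 0, "yaw": -6.0, 
93
{"x": 0.24, "y": 0.07, "z": 0, "yaw": -2.0, 
{"x": 0.49, "y": 0.13, "z": 0, "yaw": -4.0, 
{"x": 0.74, "y": 0.18, "z": 0, "yaw": -6.0, 
99
{"x": 0.25, "y": 0.04, "z": 0, "yaw": -2.0, 
{"x": 0.50, "y": 0.08, "z": 0, "yaw": -4.0, 
{"x": 0.75, "y": 0.10, "z": 0, "yaw": -6.0, 
105
{"x": 0.25, "y": 0.02, "z": 0, "yaw": -2.0, 
{"x": 0.50, "y": 0.02, "z": 0, "yaw": -4.0, 
{"x": 0.76, "y": 0.02, "z": 0, "yaw": -6.0,
```

apply_moves:
  motion:
    - {"x": 0.04, "y": 0.25, "z": -0.02, "yaw": -2, "hand": -0.6}
    - {"x": 0.08, "y": 0.5, "z": -0.02, "yaw": -4, "hand": -0.6}
    - {"x": 0.14, "y": 0.74, "z": -0.02, "yaw": -6, "hand": -0.6}
    - {"x": 0.14, "y": 0.74, "z": -0.02, "yaw": -6, "hand": -0.6}
    - {"x": 0.14, "y": 0.74, "z": -0.02, "yaw": -6, "hand": -0.6}

```text
clock: 16.85
position: [0.4264, 0.2336, 0.0882]
ee_rot: [-0.462, -3.105, 0.002]
force: [-3.4, -3.4, -3.6]
width: 0.272
gripper_force: 20.0
```

```bash
python3 st.py
```

```text
theta 0.580 F [-3.4 -3.4 -3.6] t 16.85 p [0.4264 0.2336 0.0882] r 0.0727 ang 166.4 closing 73.1 Ftan -4.08 Frad 2.51 w 0.272 g 20.0 [-0.9   0.4   0.38  2.09 -0.23  0.7   0.9 ] [-0.89  0.95 -0.01]
```

apply_moves:
  motion:
    - {"x": 0.05, "y": 0.25, "z": 0, "yaw": -2, "hand": -0.6}
    - {"x": 0.11, "y": 0.5, "z": 0, "yaw": -4, "hand": -0.6}
    - {"x": 0.17, "y": 0.74, "z": 0, "yaw": -6, "hand": -0.6}
    - {"x": 0.17, "y": 0.74, "z": 0, "yaw": -6, "hand": -0.6}
    - {"x": 0.17, "y": 0.74, "z": 0, "yaw": -6, "hand": -0.6}

```text
clock: 17.48
position: [0.4281, 0.2412, 0.0882]
ee_rot: [-0.624, -3.077, 0.002]
force: [-3.7, -3.6, -3.0]
width: 0.268
gripper_force: 20.0
```

apply_moves:
  motion:
    - {"x": 0.09, "y": 0.24, "z": 0, "yaw": -2, "hand": -0.6}
    - {"x": 0.18, "y": 0.47, "z": 0, "yaw": -4, "hand": -0.6}
    - {"x": 0.27, "y": 0.7, "z": 0, "yaw": -6, "hand": -0.6}
    - {"x": 0.27, "y": 0.7, "z": 0, "yaw": -6, "hand": -0.6}
    - {"x": 0.27, "y": 0.7, "z": 0, "yaw": -6, "hand": -0.6}

```text
clock: 18.1
position: [0.4306, 0.2484, 0.0882]
ee_rot: [-0.784, -3.04, 0.002]
force: [-4.1, -2.9, -2.5]
width: 0.269
gripper_force: 20.0
```

```bash
python3 st.py
```

```text
theta 0.790 F [-4.1 -2.9 -2.5] t 18.10 p [0.4306 0.2484 0.0882] r 0.0737 ang 154.3 closing 61.1 Ftan -4.35 Frad 2.41 w 0.269 g 20.0 [-0.96  0.42  0.44  2.06 -0.27  0.71  0.72] [-0.72  1.07 -0.06]
```

apply_moves:
  motion:
    - {"x": 0.11, "y": 0.23, "z": 0, "yaw": -2, "hand": -0.6}
    - {"x": 0.22, "y": 0.46, "z": 0, "yaw": -4, "hand": -0.6}
    - {"x": 0.34, "y": 0.69, "z": 0, "yaw": -6, "hand": -0.6}
    - {"x": 0.34, "y": 0.69, "z": 0, "yaw": -6, "hand": -0.6}
    - {"x": 0.34, "y": 0.69, "z": 0, "yaw": -6, "hand": -0.6}

```text
clock: 18.73
position: [0.4339, 0.2556, 0.0882]
ee_rot: [-0.941, -2.995, 0.002]
force: [-5.5, -1.1, -3.8]
width: 0.273
gripper_force: 20.0
```

```bash
python3 st.py; python3 - <<'E'
import numpy as np
from scipy.optimize import least_squares as L
from cell import observe
P=np.array([[.4297,.1926],[.4253,.2259],[.4264,.2336],[.4281,.2412],[.4306,.2484],observe()["position"][:2]])
for Q in(P,P[1:]):
    for rho in(.072,.0725,.073): 
        s=L(lambda c:np.hypot(*(Q-c).T)-rho,[.497,.2165]);print(rho,s.x.round(4),(s.fun*1e3).round(2))
E
```

```text
theta 0.897 F [-5.5 -1.1 -3.8] t 18.73 p [0.4339 0.2556 0.0882] r 0.0742 ang 148.2 closing 55.1 Ftan -3.82 Frad 4.09 w 0.273 g 20.0 [-0.99  0.44  0.47  2.05 -0.29  0.72  0.63] [-0.46  1.1  -0.04]
0.072 [0.4967 0.2197] [ 0.3  -0.3  -0.31 -0.08  0.09  0.37]
0.0725 [0.4973 0.2197] [ 0.27 -0.28 -0.29 -0.07  0.08  0.34]
0.073 [0.4978 0.2196] [ 0.25 -0.25 -0.27 -0.06  0.08  0.31]
0.072 [0.4972 0.2212] [ 0.09 -0.09 -0.03 -0.04  0.07]
0.0725 [0.4977 0.2211] [ 0.09 -0.08 -0.03 -0.03  0.06]
0.073 [0.4982 0.221 ] [ 0.08 -0.08 -0.02 -0.03  0.06]
```

```bash
sed -i 's/49.7,21.65/49.7,22.0/; s/7.23/7.2/; s/199.6/202.2/g' arc.py; sed -i 's/\.497,\.2165/.497,.22/; s/199.6/202.2/' st.py; python3 st.py
for k in 51 54 57 60 63 66 69 72 75 78 81 84 87 90 93 96 99 102 105 108; do echo $k `python3 arc.py $k $((k+3)) 1.5|cut -c1-21`;done
```

```text
theta 0.902 F [-5.5 -1.1 -3.8] t 18.73 p [0.4339 0.2556 0.0882] r 0.0725 ang 150.5 closing 55.1 Ftan -3.65 Frad 4.25 w 0.273 g 20.0 [-0.99  0.44  0.47  2.05 -0.29  0.72  0.63] [-0.46  1.1  -0.04]
51 {"x": 0.09, "y": 0.16 {"x": 0.19, "y": 0.33
54 {"x": 0.10, "y": 0.16 {"x": 0.21, "y": 0.32
57 {"x": 0.11, "y": 0.15 {"x": 0.22, "y": 0.30
60 {"x": 0.12, "y": 0.15 {"x": 0.24, "y": 0.29
63 {"x": 0.13, "y": 0.14 {"x": 0.25, "y": 0.28
66 {"x": 0.13, "y": 0.13 {"x": 0.27, "y": 0.27
69 {"x": 0.14, "y": 0.13 {"x": 0.28, "y": 0.25
72 {"x": 0.15, "y": 0.12 {"x": 0.29, "y": 0.24
75 {"x": 0.15, "y": 0.11 {"x": 0.31, "y": 0.22
78 {"x": 0.16, "y": 0.10 {"x": 0.32, "y": 0.20
81 {"x": 0.16, "y": 0.10 {"x": 0.33, "y": 0.19
84 {"x": 0.17, "y": 0.09 {"x": 0.34, "y": 0.17
87 {"x": 0.17, "y": 0.08 {"x": 0.35, "y": 0.15
90 {"x": 0.18, "y": 0.07 {"x": 0.35, "y": 0.13
93 {"x": 0.18, "y": 0.06 {"x": 0.36, "y": 0.11
96 {"x": 0.18, "y": 0.05 {"x": 0.36, "y": 0.10
99 {"x": 0.18, "y": 0.04 {"x": 0.37, "y": 0.08
102 {"x": 0.19, "y": 0.03 {"x": 0.37, "y": 0.06
105 {"x": 0.19, "y": 0.02 {"x": 0.38, "y": 0.04
108 {"x": 0.19, "y": 0.01 {"x": 0.38, "y": 0.02
```

apply_moves:
  motion:
    - {"x": 0.0, "y": 0.21, "z": 0, "yaw": -1.5, "hand": -0.6}
    - {"x": 0.1, "y": 0.38, "z": 0, "yaw": -3, "hand": -0.6}
    - {"x": 0.1, "y": 0.38, "z": 0, "yaw": -3, "hand": -0.6}
    - {"x": 0.1, "y": 0.38, "z": 0, "yaw": -3, "hand": -0.6}

```text
clock: 19.23
position: [0.4354, 0.2585, 0.0882]
ee_rot: [-1.021, -2.97, 0.003]
force: [-3.9, -4.7, -3.6]
width: 0.269
gripper_force: 20.0
```

apply_moves:
  motion:
    - {"x": 0.1, "y": 0.16, "z": 0, "yaw": -1.5, "hand": -0.6}
    - {"x": 0.21, "y": 0.32, "z": 0, "yaw": -3, "hand": -0.6}
    - {"x": 0.21, "y": 0.32, "z": 0, "yaw": -3, "hand": -0.6}
    - {"x": 0.21, "y": 0.32, "z": 0, "yaw": -3, "hand": -0.6}

```text
clock: 19.73
position: [0.4372, 0.2614, 0.0882]
ee_rot: [-1.098, -2.942, 0.003]
force: [-4.5, -5.5, -2.9]
width: 0.275
gripper_force: 20.0
```

```bash
python3 st.py
```

```text
theta 0.994 F [-4.5 -5.5 -2.9] t 19.73 p [0.4372 0.2614 0.0882] r 0.0727 ang 145.3 closing 49.1 Ftan -7.10 Frad 0.58 w 0.275 g 20.0 [-1.01  0.45  0.49  2.04 -0.31  0.73  0.53] [-1.32  1.03 -0.08]
```

apply_moves:
  motion:
    - {"x": 0.11, "y": 0.15, "z": 0, "yaw": -1.5, "hand": -0.6}
    - {"x": 0.22, "y": 0.3, "z": 0, "yaw": -3, "hand": -0.6}
    - {"x": 0.22, "y": 0.3, "z": 0, "yaw": -3, "hand": -0.6}
    - {"x": 0.22, "y": 0.3, "z": 0, "yaw": -3, "hand": -0.6}

```text
clock: 20.23
position: [0.4393, 0.2645, 0.0881]
ee_rot: [-1.175, -2.912, 0.004]
force: [-4.8, -5.7, -1.3]
width: 0.271
gripper_force: 20.0
```

```bash
python3 st.py
```

```text
theta 1.045 F [-4.8 -5.7 -1.3] t 20.23 p [0.4393 0.2645 0.0881] r 0.0729 ang 142.3 closing 46.1 Ftan -7.46 Frad 0.33 w 0.271 g 20.0 [-1.02  0.46  0.51  2.03 -0.33  0.74  0.49] [-1.3   1.1  -0.05]
```

apply_moves:
  motion:
    - {"x": 0.12, "y": 0.15, "z": 0, "yaw": -1.5, "hand": -0.6}
    - {"x": 0.24, "y": 0.29, "z": 0, "yaw": -3, "hand": -0.6}
    - {"x": 0.24, "y": 0.29, "z": 0, "yaw": -3, "hand": -0.6}
    - {"x": 0.24, "y": 0.29, "z": 0, "yaw": -3, "hand": -0.6}

```text
clock: 20.72
position: [0.4416, 0.2676, 0.0881]
ee_rot: [-1.25, -2.88, 0.003]
force: [-5.0, -4.5, -1.8]
width: 0.271
gripper_force: 20.0
```

```bash
python3 st.py
```

```text
theta 1.098 F [-5.  -4.5 -1.8] t 20.73 p [0.4416 0.2676 0.0881] r 0.0730 ang 139.3 closing 43.1 Ftan -6.66 Frad 0.91 w 0.271 g 20.0 [-1.03  0.46  0.52  2.02 -0.34  0.74  0.45] [-1.15  1.17 -0.09]
```

apply_moves:
  motion:
    - {"x": 0.13, "y": 0.14, "z": 0, "yaw": -1.5, "hand": -0.6}
    - {"x": 0.25, "y": 0.28, "z": 0, "yaw": -3, "hand": -0.6}
    - {"x": 0.25, "y": 0.28, "z": 0, "yaw": -3, "hand": -0.6}
    - {"x": 0.25, "y": 0.28, "z": 0, "yaw": -3, "hand": -0.6}

```text
clock: 21.22
position: [0.4442, 0.2707, 0.0881]
ee_rot: [-1.325, -2.847, 0.003]
force: [-5.0, -3.6, -1.0]
width: 0.269
gripper_force: 20.0
```

```bash
python3 st.py
```

```text
theta 1.152 F [-5.  -3.6 -1. ] t 21.23 p [0.4442 0.2707 0.0881] r 0.0732 ang 136.2 closing 40.1 Ftan -6.03 Frad 1.13 w 0.269 g 20.0 [-1.04  0.47  0.54  2.01 -0.35  0.75  0.4 ] [-0.99  1.15 -0.07]
```

apply_moves:
  motion:
    - {"x": 0.13, "y": 0.13, "z": 0, "yaw": -1.5, "hand": -0.6}
    - {"x": 0.27, "y": 0.27, "z": 0, "yaw": -3, "hand": -0.6}
    - {"x": 0.27, "y": 0.27, "z": 0, "yaw": -3, "hand": -0.6}
    - {"x": 0.27, "y": 0.27, "z": 0, "yaw": -3, "hand": -0.6}

```text
clock: 21.72
position: [0.4469, 0.2737, 0.0882]
ee_rot: [-1.399, -2.811, 0.002]
force: [-3.8, -3.2, -2.1]
width: 0.27
gripper_force: 20.0
```

```bash
python3 st.py
```

```text
theta 1.208 F [-3.8 -3.2 -2.1] t 21.73 p [0.4469 0.2737 0.0882] r 0.0734 ang 133.0 closing 37.1 Ftan -4.90 Frad 0.24 w 0.270 g 20.0 [-1.05  0.48  0.55  2.01 -0.36  0.75  0.36] [-0.76  1.13 -0.02]
```

apply_moves:
  motion:
    - {"x": 0.14, "y": 0.13, "z": 0, "yaw": -1.5, "hand": -0.6}
    - {"x": 0.28, "y": 0.25, "z": 0, "yaw": -3, "hand": -0.6}
    - {"x": 0.28, "y": 0.25, "z": 0, "yaw": -3, "hand": -0.6}
    - {"x": 0.28, "y": 0.25, "z": 0, "yaw": -3, "hand": -0.6}

```text
clock: 22.22
position: [0.45, 0.2767, 0.0882]
ee_rot: [-1.471, -2.774, 0.001]
force: [-4.5, -0.0, -4.5]
width: 0.267
gripper_force: 20.0
```

```bash
python3 st.py
```

```text
theta 1.266 F [-4.5 -0.  -4.5] t 22.23 p [0.45   0.2767 0.0882] r 0.0736 ang 129.7 closing 34.1 Ftan -3.46 Frad 2.85 w 0.267 g 20.0 [-1.06  0.49  0.56  2.   -0.37  0.76  0.32] [-0.2   1.17 -0.03]
```

apply_moves:
  motion:
    - {"x": 0.11, "y": 0.16, "z": 0, "yaw": -1.5, "hand": -0.6}
    - {"x": 0.25, "y": 0.28, "z": 0, "yaw": -3, "hand": -0.6}
    - {"x": 0.25, "y": 0.28, "z": 0, "yaw": -3, "hand": -0.6}
    - {"x": 0.25, "y": 0.28, "z": 0, "yaw": -3, "hand": -0.6}

```text
clock: 22.72
position: [0.4532, 0.2795, 0.0883]
ee_rot: [-1.544, -2.736, 0.0]
force: [-3.5, 0.9, -10.1]
width: 0.272
gripper_force: 20.0
```

```bash
python3 st.py
```

```text
theta 1.323 F [ -3.5   0.9 -10.1] t 22.73 p [0.4532 0.2795 0.0883] r 0.0739 ang 126.4 closing 31.1 Ftan -2.31 Frad 2.76 w 0.272 g 20.0 [-1.07  0.5   0.58  1.99 -0.38  0.77  0.28] [ 0.06  0.77 -0.01]
```

apply_moves:
  motion:
    - {"x": 0.15, "y": 0.11, "z": 0, "yaw": -1.5, "hand": -0.6}
    - {"x": 0.29, "y": 0.23, "z": 0, "yaw": -3, "hand": -0.6}
    - {"x": 0.29, "y": 0.23, "z": 0, "yaw": -3, "hand": -0.6}
    - {"x": 0.29, "y": 0.23, "z": 0, "yaw": -3, "hand": -0.6}

```text
clock: 23.22
position: [0.4563, 0.2819, 0.0883]
ee_rot: [1.615, 2.695, 0.001]
force: [-2.1, 2.6, -14.3]
width: 0.272
gripper_force: 20.0
```

```bash
python3 st.py
```

```text
theta 1.377 F [ -2.1   2.6 -14.3] t 23.23 p [0.4563 0.2819 0.0883] r 0.0741 ang 123.3 closing 28.1 Ftan -0.38 Frad 3.34 w 0.272 g 20.0 [-1.08  0.5   0.59  1.98 -0.4   0.77  0.23] [0.49 0.58 0.03]
```

apply_moves:
  motion:
    - {"x": 0.11, "y": 0.14, "z": -0.05, "yaw": -1.5, "hand": -0.6}
    - {"x": 0.25, "y": 0.25, "z": -0.08, "yaw": -3, "hand": -0.6}
    - {"x": 0.25, "y": 0.25, "z": -0.08, "yaw": -3, "hand": -0.6}
    - {"x": 0.25, "y": 0.25, "z": -0.08, "yaw": -3, "hand": -0.6}

```text
clock: 23.72
position: [0.4598, 0.2844, 0.0882]
ee_rot: [1.685, 2.65, 0.003]
force: [-1.8, 2.6, -5.5]
width: 0.27
gripper_force: 20.0
```

```bash
python3 st.py
```

```text
theta 1.434 F [-1.8  2.6 -5.5] t 23.73 p [0.4598 0.2844 0.0882] r 0.0744 ang 120.0 closing 25.1 Ftan -0.27 Frad 3.21 w 0.270 g 20.0 [-1.09  0.51  0.61  1.97 -0.41  0.78  0.19] [ 0.4   0.25 -0.04]
```

apply_moves:
  motion:
    - {"x": 0.04, "y": 0.09, "z": -0.03, "yaw": -0.8, "hand": -0.6}
    - {"x": 0.04, "y": 0.09, "z": -0.03, "yaw": -0.8, "hand": -0.6}
    - {"x": 0.04, "y": 0.09, "z": -0.03, "yaw": -0.8, "hand": -0.6}

```text
clock: 24.1
position: [0.4603, 0.2849, 0.0881]
ee_rot: [1.704, 2.638, 0.003]
force: [0.5, 0.3, 4.2]
width: 0.27
gripper_force: 20.0
```

```bash
python3 st.py
```

```text
theta 1.443 F [0.5 0.3 4.2] t 24.10 p [0.4603 0.2849 0.0881] r 0.0745 ang 119.5 closing 24.3 Ftan 0.58 Frad 0.03 w 0.270 g 20.0 [-1.09  0.51  0.61  1.97 -0.41  0.78  0.18] [-0.3   0.14 -0.04]
```

apply_moves:
  motion:
    - {"x": 0, "y": 0, "z": 0, "yaw": 0, "hand": -0.35}
    - {"x": 0, "y": 0, "z": 0, "yaw": 0, "hand": -0.3}
    - {"x": 0, "y": 0, "z": 0, "yaw": 0, "hand": -0.25}
    - {"x": 0, "y": 0, "z": 0, "yaw": 0, "hand": -0.25}
    - {"x": 0, "y": 0, "z": 0, "yaw": 0, "hand": -0.25}
    - {"x": 0, "y": 0, "z": 0, "yaw": 0, "hand": -0.25}
    - {"x": 0, "y": 0, "z": 0, "yaw": 0, "hand": -0.25}
    - {"x": 0, "y": 0, "z": 0, "yaw": 0, "hand": -0.25}

```text
clock: 25.1
position: [0.4592, 0.2848, 0.0874]
ee_rot: [1.705, 2.639, -0.0]
force: [0.2, 0.5, 0.1]
width: 0.373
gripper_force: 0.0
```

```bash
python3 st.py; python3 - <<'E'
from h import *
im=get_image("scene")
cv2.imwrite("pics/k1.png",cv2.resize(im[195:315,230:370],None,fx=4,fy=4,interpolation=cv2.INTER_CUBIC))
E
```

```text
theta 1.431 F [0.2 0.5 0.1] t 25.10 p [0.4592 0.2848 0.0874] r 0.0750 ang 120.2 closing 24.3 Ftan 0.45 Frad 0.34 w 0.373 g 0.0 [-1.09  0.51  0.61  1.97 -0.41  0.78  0.18] [-0.04  0.02  0.03]
```

View pics/k1.png

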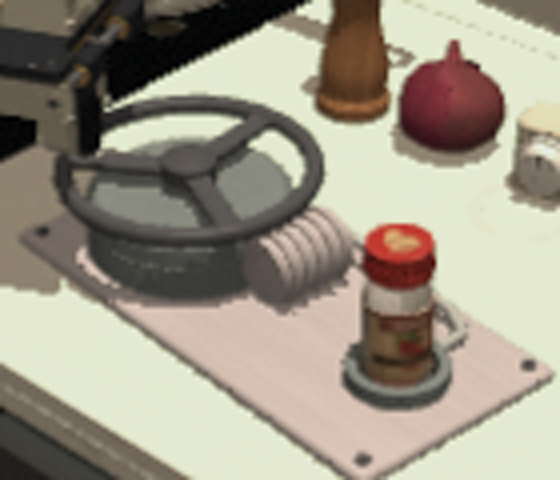

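The wheel stays by itself: there is no force on the slightly opened fingers that still cage the knob. The jar stands upright in the cradle. I'll open fully and lift straight up.

apply_moves:
  motion:
    - {"x": 0, "y": 0, "z": 0, "yaw": 0, "hand": 0.4}
    - {"x": 0, "y": 0, "z": 0, "yaw": 0, "hand": 0.4}
    - {"x": 0, "y": 0, "z": 0, "yaw": 0, "hand": 0.4}
    - {"x": 0, "y": 0, "z": 0, "yaw": 0, "hand": 0.4}
    - {"x": 0, "y": 0, "z": 2, "yaw": 0, "hand": 0.4}
    - {"x": 0, "y": 0, "z": 5, "yaw": 0, "hand": 0.4}
    - {"x": 0, "y": 0, "z": 9, "yaw": 0, "hand": 0.4}
    - {"x": 0, "y": 0, "z": 13, "yaw": 0, "hand": 0.4}
    - {"x": 0, "y": 0, "z": 15, "yaw": 0, "hand": 0.4}
    - {"x": 0, "y": 0, "z": 15, "yaw": 0, "hand": 0.4}

```text
clock: 26.4
position: [0.46, 0.2853, 0.2387]
ee_rot: [1.704, 2.639, 0.005]
force: [-0.3, -0.5, 0.3]
width: 0.703
gripper_force: 0.0
```

```bash
python3 - <<'E'
from h import *
im=get_image("scene")
cv2.imwrite("pics/k2.png",cv2.resize(im[195:375,230:500],None,fx=2.9,fy=2.9,interpolation=cv2.INTER_CUBIC))
E
```

```text
(no output)
```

View pics/k2.png

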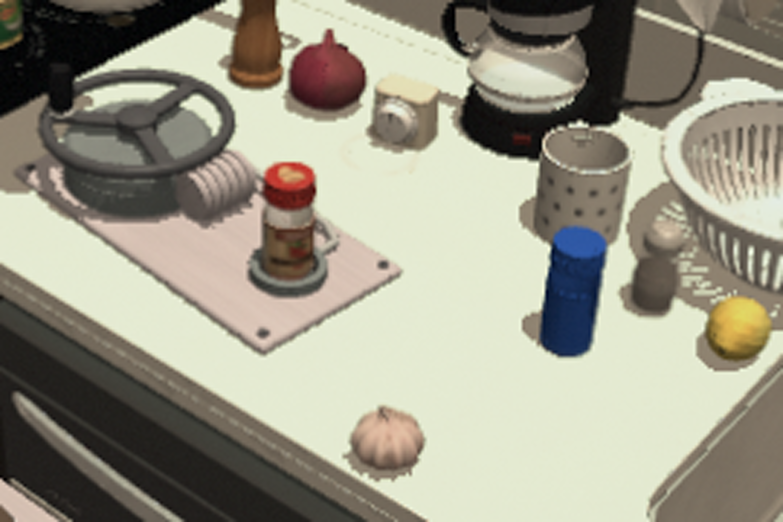

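The knob is at (60,88), so the wheel has stayed where I let go. The jar stands upright in the cradle at (288,225), and the other things are where they were. I'm handing in.

```bash
python3 -c "from cell import sign_off; print(sign_off())"
```

```text
the job is handed in; nothing more can be done
None
```

The spice jar stands upright in the pump's cradle, the wheel rests by itself at about 1.44 rad (peak felt near 1.04), the other things in view look undisturbed, and the job is handed in at about 26 s on the clock; no verdict came back.

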